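# Bed a bent pipe in the notches of its stand

## Task

The bent copper pipe lies askew across the two upright plates of the grey stand. Turn it on the stand, without lifting it off or letting it fall, until both of its straight ends lie right down in the two V notches with the bend hanging straight down between the plates, then leave it at rest. Leave the other things on the bench where they are.

Things in the scene. Friction and masses are not known exactly. Their poses are not given: they have to be found in the camera images.
- stand: Grey steel stand, fixed. Base 180 (x) x 250 (y) x 8 mm. Two upright plates 8 mm thick along its x, centred at y = +90 and -90 mm; flat top edges 140 mm above the bench, 180 mm long, with a V notch in the middle and a stop 10 mm thick, 10 mm high at each extremity. Free space above the base outside the plates. Origin: centre of the base's underside; z up, y from plate to plate.
- pipe: Loose bent copper pipe, 20 mm thick, about 0.35 kg: two straight ends in line, 300 mm overall; between them a U bend, lowest surface 86 mm below that line, hangs between the plates. It slides on the plates' tops. Origin: middle of the line of the ends (150 mm above the bench at the start, about 132 seated); y along the ends, bend to -z.
- pipe_a (a point): Point on the centre line of the pipe's +y straight end, 90 mm from the pipe's origin (end face at 150 mm). At the start this end lies on the top edge of the +y plate, 20 to 55 mm to the stand's -x of its notch, and sticks out 45 to 60 mm beyond the plate, where it can be pushed.
- pipe_b (a point): Same point on the pipe's -y straight end. At the start this end lies on the -y plate, 20 to 55 mm to the stand's +x of its notch: the pipe is turned 20 to 28 degrees from its proper direction.
- notch_a (a point): Where the pipe's centre line lies when seated in the notch of the +y plate: x = 0, y = +90 mm in the stand, about 132 mm above the bench. The V notch is 24 mm deep and 40 mm wide at the top; the pipe sinks 18 mm into it. Axes as the stand's.
- notch_b (a point): The same for the notch of the -y plate: x = 0, y = -90 mm in the stand.
- elbow: Bystander: brass pipe elbow lying on the stand's base under the pipe, two legs 34 mm long and 24 mm thick. Origin: its underside.
- collar: Bystander: steel ring 38 mm across, 14 mm high, lying on the stand's base. Origin: its underside.
- wrench: Bystander: steel wrench lying on the bench. Origin: its underside.
- screwdriver: Bystander: screwdriver with a black handle lying on the bench. Origin: its underside.
- tape: Bystander: grey roll of tape, 90 mm across, 24 mm high. Origin: its underside.
- tee: Bystander: brass pipe tee, 50 mm long, 24 mm thick, lying on the bench. Origin: its underside.

How it is judged:
At the end, for the whole second after the job is handed in: Both pipe ends lie in the two notches (pipe's centre line within 6 mm of the seat sideways and in height, within 20 mm lengthwise; either end in either notch), the bend hangs down within 20 degrees of vertical, and the pipe is at rest (((x of pipe_a in the frame of notch_a between -0.006 and 0.006 m and z of pipe_a in the frame of notch_a between -0.006 and 0.006 m and y of pipe_a in the frame of notch_a between -0.02 and 0.02 m and x of pipe_b in the frame of notch_b between -0.006 and 0.006 m and z of pipe_b in the frame of notch_b between -0.006 and 0.006 m and y of pipe_b in the frame of notch_b between -0.02 and 0.02 m) or (x of pipe_b in the frame of notch_a between -0.006 and 0.006 m and z of pipe_b in the frame of notch_a between -0.006 and 0.006 m and y of pipe_b in the frame of notch_a between -0.02 and 0.02 m and x of pipe_a in the frame of notch_b between -0.006 and 0.006 m and z of pipe_a in the frame of notch_b between -0.006 and 0.006 m and y of pipe_a in the frame of notch_b between -0.02 and 0.02 m)) and angle between pipe's own z axis and vertical below 0.35 rad and linear speed of pipe below 0.02 m/s and angular speed of pipe below 0.2 rad/s); the robot touches nothing.
It fails at once if the pipe falls off the stand or is lifted off it (its middle below 100 mm or above 190 mm over the bench) (height (world z) of pipe below 0.1 m or height (world z) of pipe above 0.19 m).
It fails at once if a bystander is moved by more than 30 mm (distance of any of elbow, collar, wrench, screwdriver, tape, tee from where it was at the start of the episode above 0.03 m).
It also fails if it takes over 56 s, if anything falls off the work surface, if the arm or the gripper's body presses on something with over 40 N, if the wrist force passes 120 N, or if a joint passes its speed limit or range.

## Robot

A 6-joint arm with a two-finger parallel gripper is mounted at the origin on the work surface. World frame = base frame: x ahead of the robot, y to its left, z up, the work surface at z = 0. Lengths are in m, angles in rad, forces in N, time in s.
With the tool pointing down it reaches from about 0.425 to 0.95 m from the base axis. Payload 3.5 kg.
Tool frame: the origin (TCP) lies at the very end of the fingers, on their centre line; the grasp point (between the pads) lies 19 mm behind it (tcp_to_grasp is the distance from the TCP to the grasp point, in m); z points along the fingers, y is the direction in which the jaws open and shut (so a half turn about z gives the same grasp; the last joint's range is limited). The gripper opens to 85 mm and grips with 20 to 120 N. Pads are 22 mm wide; open, the fingers measure 114 mm over their backs; the gripper's body (76 mm by 85 mm) begins 54 mm behind the grasp point. The pads swing forward as they close: fully open they stand 13 mm farther back than shut.
Start: joints at [-1.413, 0.286, 1.577, -0, 1.279, -0.15], TCP at [0.205, -0.643, 0.231] pointing down, gripper open.
Joint ranges: [-2.77, 2.77], [-0.9, 2.22], [0.21, 2.48], [-1.53, 4.67], [0.24, 2.81], [-2.84, 2.84]. Speed limits (rad/s): [2.79, 2.79, 3.14, 3.14, 3.14, 3.14].

## Interface

Orientations are given as a unit quaternion [x, y, z, w].
In Python, from plant import * gives the robot as it stands. The module is installed in compiled form; this text tells all that it offers.
- The arm moves only by the tool arm_command, never from a script. Its argument "steps" is a list of rows, each a list of 3 entries, a list of its own where there are three numbers: the turn, a rotation vector about the tool's x, y, z in rad, then the shift along the tool's x, y, z in m, then the gripper command: -1 is shut, 1 is fully open, values between are in proportion. A call has 1 to 12 rows; each row is the pose to reach, as a shift and turn from the pose measured when the call began, along the tool's axes at that moment; what a row does not reach only later rows make up. A row lasts 1/8 s, in which the tool goes at most 62.5 mm and 10.7 degrees, less where a joint would pass 70% of its speed; a pose out of reach is approached as far as the arm can. A call with a gripper value outside its range is refused whole. The fingers move at their own pace and stop on an object; "force" is the grip in N (left out, the last holds). Time passes only in rows, so rows that repeat a pose let the fingers close. It gives the time, the measured TCP pose, the force and the opening at its end, in the units of the state.
- get_state(): the state, without advancing time (a new reading comes with each control period).
- read_camera(name): name is "side" or "top" or "wrist"; returns a dict with "frame" (480x640x3 uint8, red, green, blue), "vfov" (degrees; the focal length in pixels is half the picture's height over the tangent of half this angle, whatever the lens; pixels are square), "cx", "cy" (the principal point, pixels), "position" and "rotation" of the camera in the world; the wrist camera has in their place "mount" (4x4, takes a point from camera to tool coordinates, whose origin is the TCP and whose axes are the flange's). Camera axes: x right, y up, looking along -z (the intrinsics and any distortion apply to the point x, -y, -z); pixel columns grow to the right and rows downward; lengths in m; the calibration is good to about 2 mm. A picture is of the moment at which its call begins: read the wrist's pose just before it. There is no depth.
- sign_off(): hands the job in, once; it reports no verdict.
The state is a dict: "time": time; "qpos": joint angles; "dq": joint speeds; "joint_efforts": joint torques, N m; "eef_pos": TCP position; "tcp_rot": TCP orientation; "contact_force": force on the tool from outside, world axes, zero at the start; "wrist_torque": the same for the moment, N m; "opening": opening from 0.0 (shut) to 1.0 (fully open).
Only numpy, scipy, OpenCV 4.12 (cv2) and the standard library are available. Lean on these libraries where they do the work, as an engineer would, in place of code of your own. Each camera call takes 0.05 s, during which the arm holds its last target.

## Working session

There is one attempt and no reset: what is moved stays moved. The work goes in short steps, Python scripts to look and compute and a tool call to move; the robot and the scene stay as the last step left them, time stands still between calls to the robot, and variables do not carry over. Pictures are saved under pics/ and viewed, and the job is handed in when it is done.

Besides the shell and the picture viewer there is one more tool, called after "Call:" as name(argument=value, ...), one argument or row to a line, values as JSON. arm_command: Moves the arm, as the interface text tells. Its arguments: {"type":"object","properties":{"steps":{"type":"array"},"force":{"type":"number"}},"required":["steps"]}

```bash
mkdir -p pics
python3 - <<'E'
from plant import *
import cv2,json,numpy as np
s=get_state();print({k:np.round(v,3).tolist() for k,v in s.items()})
for n in("side","top"):
    c=read_camera(n);cv2.imwrite(f"pics/{n}0.png",c["frame"][:,:,::-1])
    print(n,{k:(np.array(v).round(4).tolist() if k!="frame" else 0) for k,v in c.items()})
E
```

```text
{'time': 0.0, 'qpos': [-1.413, 0.287, 1.578, 0.0, 1.279, -0.15], 'dq': [-0.0, -0.002, 0.0, -0.0, 0.0, 0.001], 'joint_efforts': [-0.001, -40.598, -29.262, -0.0, 0.006, 0.0], 'eef_pos': [0.204, -0.643, 0.23], 'tcp_rot': [0.988, 0.153, 0.0, -0.001], 'contact_force': [0.003, 0.392, 0.117], 'wrist_torque': [0.028, -0.056, -0.04], 'opening': 0.997}
side {'frame': 0, 'vfov': 50.9325, 'cx': 318.054, 'cy': 245.6993, 'position': [-0.1415, 0.7695, 0.6278], 'rotation': [-0.175, 0.4872, 0.8102, -0.2748]}
top {'frame': 0, 'vfov': 44.7726, 'cx': 321.3219, 'cy': 238.5567, 'position': [0.3116, 0.0001, 1.3702], 'rotation': [-0.0398, 0.0421, 0.7092, -0.7027]}
```

View pics/side0.png

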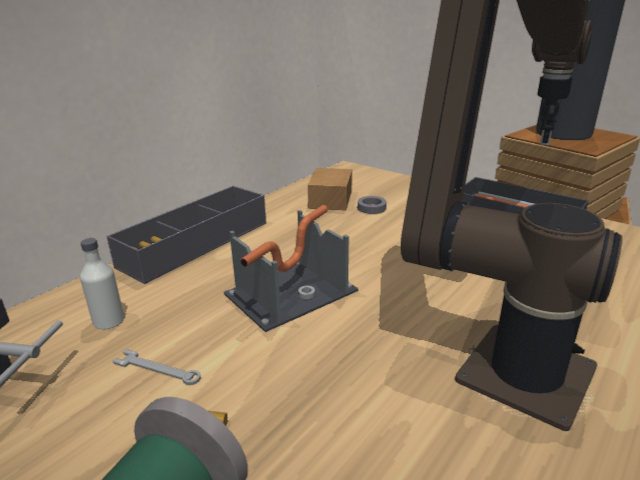

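View pics/top0.png

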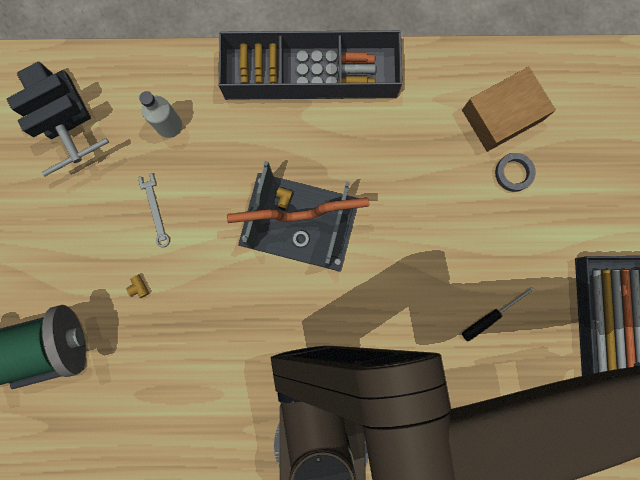

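Side view: the pipe lies askew on the stand, with the near (+y) end at about (247,260). Top view: the stand is at about (300,217), the pipe runs from (228,218) to (368,202), and image up is roughly world +x. Next I'll enlarge both.

Run:
```python
import cv2
a=cv2.imread("pics/top0.png")[145:285,215:385];cv2.imwrite("pics/topc.png",cv2.resize(a,None,fx=4.5,fy=4.2,interpolation=cv2.INTER_CUBIC))
a=cv2.imread("pics/side0.png")[195:335,215:365];cv2.imwrite("pics/sidec.png",cv2.resize(a,None,fx=4,fy=4,interpolation=cv2.INTER_CUBIC))
```

```text
(no output)
```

View pics/topc.png

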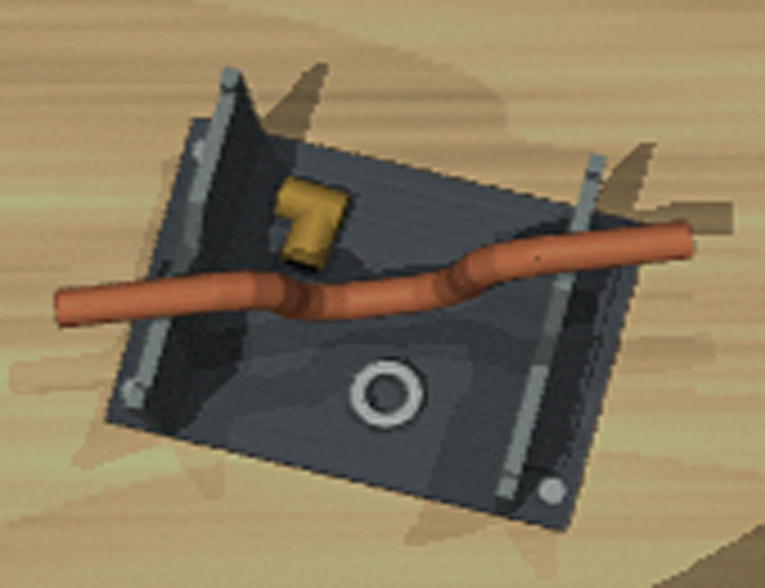

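View pics/sidec.png

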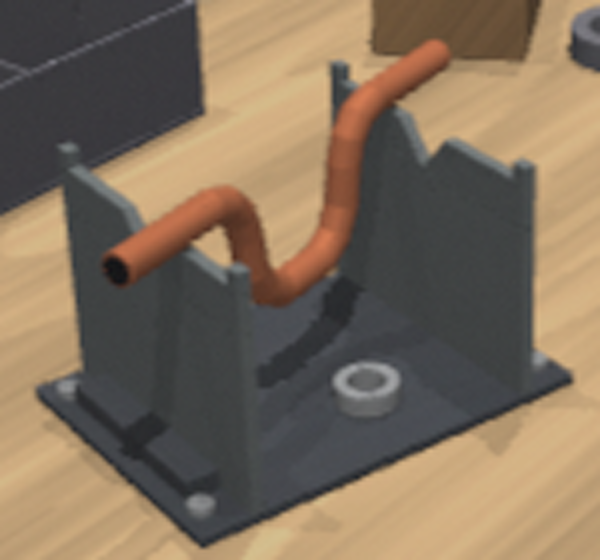

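```bash
cat > h.py <<'E'
from plant import *
import numpy as np,cv2
from scipy.spatial.transform import Rotation as R
def ray(c,u,v):
    f=240/np.tan(np.radians(c["vfov"])/2)
    r=R.from_quat(c["rotation"]).as_matrix() if np.size(c["rotation"])==4 else np.array(c["rotation"])
    d=r@np.array([(u-c["cx"])/f,-(v-c["cy"])/f,-1]);return np.array(c["position"]),d
def onz(c,u,v,z):
    p,d=ray(c,u,v);return p+d*(z-p[2])/d[2]
def proj(c,P):
    f=240/np.tan(np.radians(c["vfov"])/2)
    q=R.from_quat(c["rotation"]).as_matrix().T@(np.array(P)-c["position"]);return np.array([c["cx"]+f*q[0]/-q[2],c["cy"]-f*q[1]/-q[2]])
E
python3 - <<'E'
from h import *
c=read_camera("top");s=read_camera("side")
C=lambda x,y:(x/4.5+215,y/4.2+145)
S=lambda x,y:(x/4+215,y/4+195)
def g(n,x,y,z): print(n,onz(c,*C(x,y),z).round(4))
for n,x,y in [("TL",193,118),("BL",107,421),("BR",568,531)]: g(n,x,y,.008)
for n,x,y in [("sAtop",231,75),("sAbot",135,390),("sBtop",597,162),("sBbot",508,486)]: g(n,x,y,.15)
g("endA",62,308,.15);g("endB",688,240,.15)
for n,x,y,z in [("BL",205,545,.0),("L",40,390,.008),("R",572,380,.008)]: print("side",n,onz(s,*S(x,y),z).round(4))
for n,x,y,z in [("sAtop",68,150,.15),("sAbot",238,270,.15),("sBtop",338,66,.15),("sBbot",524,165,.15),("endA",117,268,.15),("endB",442,48,.16)]: print("side",n,onz(s,*S(x,y),z).round(4))
E
```

```text
TL [0.6286 0.1449 0.008 ]
BL [0.4561 0.1892 0.008 ]
BR [ 0.3924 -0.0507  0.008 ]
sAtop [0.6178 0.1118 0.15  ]
sAbot [0.4566 0.1565 0.15  ]
sBtop [ 0.5711 -0.0616  0.15  ]
sBbot [ 0.4067 -0.0177  0.15  ]
endA [0.4985 0.191  0.15  ]
endB [ 0.5306 -0.104   0.15  ]
side BL [0.4586 0.189  0.    ]
side L [0.6243 0.1479 0.008 ]
side R [ 0.3889 -0.0399  0.008 ]
side sAtop [0.6144 0.1173 0.15  ]
side sAbot [0.451  0.1601 0.15  ]
side sBtop [ 0.5682 -0.0552  0.15  ]
side sBbot [ 0.4051 -0.0134  0.15  ]
side endA [0.4995 0.1935 0.15  ]
side endB [ 0.5207 -0.0938  0.16  ]
```

The two cameras agree: stand centre is about (0.511, 0.048), its x axis is yawed −15°, and the pipe is 297 mm long and turned 21°. My plan is to loosely cage end A with the fingers and push it along stand +x into its notch, then push end B along −x. First, move over end A.

Call:
arm_command(
  steps=[
    [[0,0,-0.4],[0.385,-0.238,-0.09],0.1],
    [[0,0,-0.6],[0.385,-0.238,-0.09],0.1],
    [[0,0,-0.8],[0.385,-0.238,-0.09],0.1],
    [[0,0,-1.0],[0.385,-0.238,-0.09],0.1],
    [[0,0,-1.21],[0.385,-0.238,-0.09],0.1],
    [[0,0,-1.21],[0.385,-0.238,-0.09],0.1],
    [[0,0,-1.21],[0.385,-0.238,-0.09],0.1],
    [[0,0,-1.21],[0.42,-0.35,-0.09],0.1],
    [[0,0,-1.21],[0.528,-0.689,-0.06],0.1],
    [[0,0,-1.21],[0.528,-0.689,-0.06],0.1],
    [[0,0,-1.21],[0.528,-0.689,-0.06],0.1],
    [[0,0,-1.21],[0.528,-0.689,-0.06],0.1],
  ],
  force=20,
)

```text
time: 1.7
eef_pos: [0.4951, -0.0039, 0.3027]
tcp_rot: [0.726, 0.688, 0.001, -0.0]
contact_force: [0.3, -0.5, -0.3]
opening: 0.552
```

```bash
cat >> h.py <<'E'
ex=np.array([.966,-.259]);ey=np.array([.259,.966]);O=np.array([.511,.048])
def rel(sx,sy,z,yaw=None):
    s=get_state();Rm=R.from_quat(s["tcp_rot"]).as_matrix();p=np.array(s["eef_pos"])
    w=np.r_[O+sx*ex+sy*ey,z];d=Rm.T@(w-p)
    cy=np.degrees(np.arctan2(Rm[1,1],Rm[0,1]))
    print("t",round(s["time"],2),"pos",p.round(4),"stand",((p[:2]-O)@ex).round(4),((p[:2]-O)@ey).round(4),"yaw_y",cy.round(1),"tilt z",Rm[:,2].round(3),"open",round(float(s["opening"]),2),"F",np.round(s["contact_force"],1))
    print("shift",d.round(4), "turnz",None if yaw is None else np.round(-np.radians(yaw-cy),3))
E
python3 -c "
from h import *
rel(-.0425,.118,.25,-3)"
```

```text
t 1.7 pos [ 0.4951 -0.0039  0.3027] stand -0.0019 -0.0543 yaw_y -3.1 tilt z [ 0.     0.001 -1.   ] open 0.55 F [ 0.3 -0.5 -0.3]
shift [ 0.1769 -0.004   0.0529] turnz -0.001
```

Call:
arm_command(
  steps=[
    [[0,0,0],[0.06,-0.002,0.0],0.1],
    [[0,0,0],[0.12,-0.004,0.02],0.1],
    [[0,0,0],[0.177,-0.004,0.053],0.1],
    [[0,0,0],[0.177,-0.004,0.053],0.1],
    [[0,0,0],[0.177,-0.004,0.053],0.1],
    [[0,0,0],[0.177,-0.004,0.053],0.1],
  ],
)

```text
time: 2.45
eef_pos: [0.5013, 0.1721, 0.2512]
tcp_rot: [0.726, 0.687, 0.001, 0.0]
contact_force: [-0.1, -0.6, 0.0]
opening: 0.552
```

```bash
python3 -c "
from h import *
rel(-.0425,.118,.118,-3)
for n in ('wrist','side'):
  c=read_camera(n);f=c['frame'][:,:,::-1]
  cv2.imwrite('pics/%s1.png'%n,f if n=='wrist' else cv2.resize(f[150:350,180:440],None,fx=3,fy=3))
"
```

```text
t 2.45 pos [0.5013 0.1721 0.2512] stand -0.0415 0.1173 yaw_y -3.1 tilt z [ 0.002  0.001 -1.   ] open 0.55 F [-0.1 -0.6  0. ]
shift [ 0.0007 -0.0011  0.1332] turnz -0.003
```

View pics/wrist1.png

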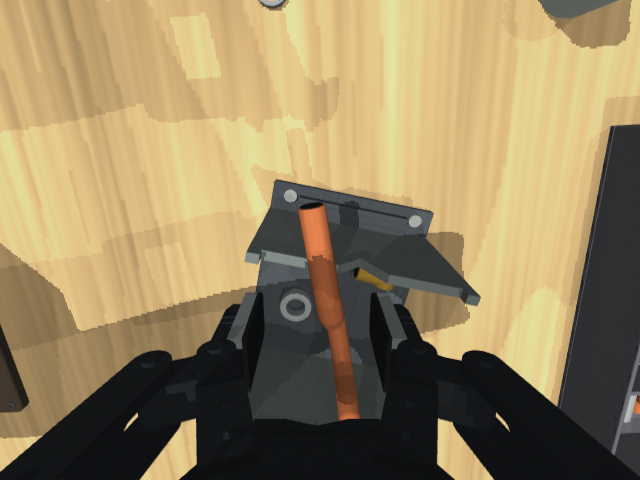

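View pics/side1.png

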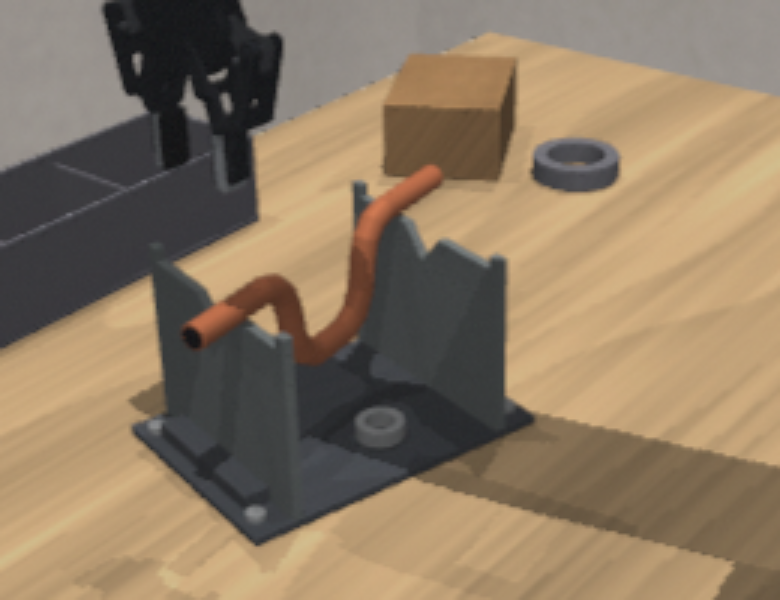

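Wrist view: end A's tip is at about (313,208), the plate's notch is around (355,262), and the fingers are at columns ~250 and ~385 on either side of the pipe. I'll check the tip position with the calibration.

```bash
cat >> h.py <<'E'
def wcam():
    s=get_state();c=read_camera("wrist");M=np.array(c["mount"]);T=np.eye(4)
    T[:3,:3]=R.from_quat(s["tcp_rot"]).as_matrix();T[:3,3]=s["eef_pos"];W=T@M
    c["position"]=W[:3,3];c["rotation"]=R.from_matrix(W[:3,:3]).as_quat();return c
def st(P): return np.r_[(P[:2]-O)@ex,(P[:2]-O)@ey,P[2]].round(4)
E
python3 -c "
from h import *
c=wcam()
for n,u,v,z in [('tip',313,208,.15),('stopA-',252,258,.15),('stopA+',472,299,.15),('BL',276,182,.008),('BR',433,211,.008)]: print(n,st(onz(c,u,v,z)))
print(proj(c,[.4985,.192,.15]), proj(c,np.r_[O-.0425*ex+.118*ey,.15]))
"
```

```text
tip [-0.0476  0.1379  0.15  ]
stopA- [-0.0838  0.0921  0.15  ]
stopA+ [0.0853 0.0931 0.15  ]
BL [-0.0867  0.1247  0.008 ]
BR [0.0894 0.1286 0.008 ]
[310.00001986 210.26440759] [314.41139842 235.88581169]
```

All measurements agree within ~2 mm. Descend around the pipe.

Call:
arm_command(
  steps=[
    [[0,0,0],[0.001,-0.001,0.05],0.1],
    [[0,0,0],[0.001,-0.001,0.1],0.1],
    [[0,0,0],[0.001,-0.001,0.131],0.1],
    [[0,0,0],[0.001,-0.001,0.131],0.1],
    [[0,0,0],[0.001,-0.001,0.131],0.1],
  ],
)

```text
time: 3.22
eef_pos: [0.5019, 0.1731, 0.1219]
tcp_rot: [0.727, 0.687, 0.003, 0.001]
contact_force: [0.1, 1.0, 0.6]
opening: 0.552
```

```bash
cat >> h.py <<'E'
def shots(k):
  for n in ('wrist','side'):
    c=read_camera(n);f=c['frame'][:,:,::-1]
    cv2.imwrite('pics/%s%s.png'%(n,k),f if n=='wrist' else cv2.resize(f[150:350,180:440],None,fx=3,fy=3))
E
python3 -c "
from h import *
rel(-.006,.118,.12,-3)
shots(2)
"
```

```text
t 3.23 pos [0.5019 0.1731 0.1219] stand -0.0412 0.1185 yaw_y -3.2 tilt z [ 0.005  0.002 -1.   ] open 0.55 F [0.1 1.  0.6]
shift [-0.0076  0.0343  0.002 ] turnz -0.004
```

View pics/side2.png

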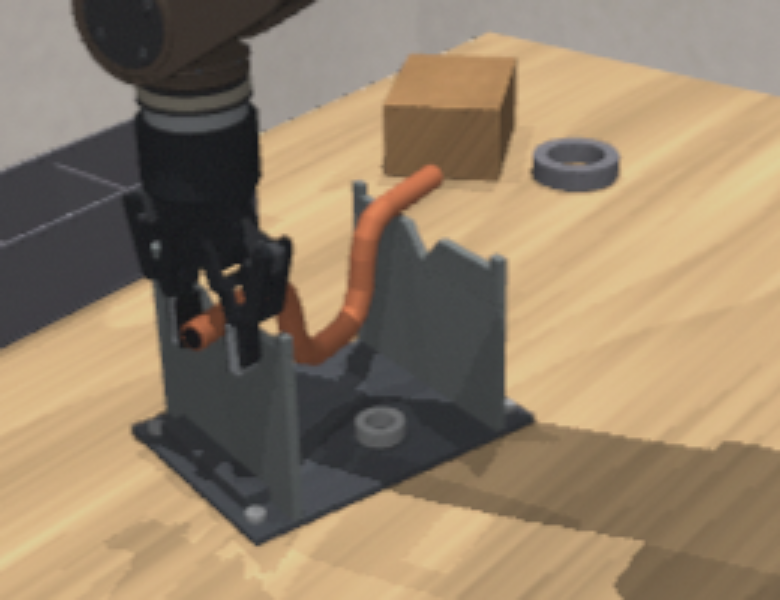

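View pics/wrist2.png

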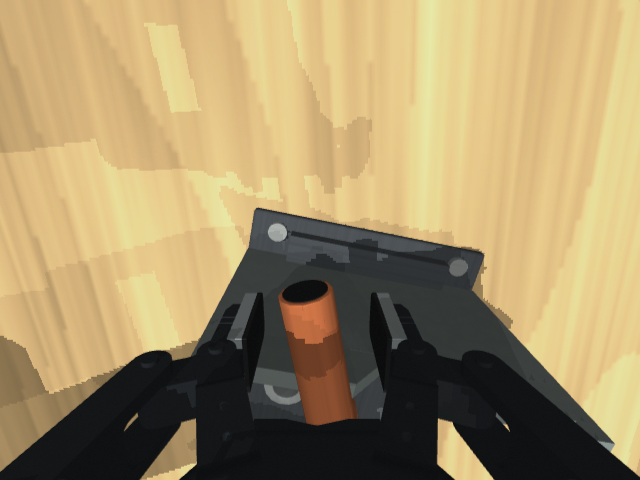

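The pipe end sits inside the jaws with clearance on both sides. Push toward stand +x slowly.

Call:
arm_command(
  steps=[
    [[0,0,0],[-0.001,0.006,0.008],0.1],
    [[0,0,0],[-0.002,0.011,0.008],0.1],
    [[0,0,0],[-0.003,0.016,0.008],0.1],
    [[0,0,0],[-0.004,0.02,0.008],0.1],
    [[0,0,0],[-0.005,0.024,0.008],0.1],
    [[0,0,0],[-0.006,0.028,0.008],0.1],
    [[0,0,0],[-0.007,0.032,0.008],0.1],
    [[0,0,0],[-0.007,0.036,0.008],0.1],
    [[0,0,0],[-0.007,0.036,0.008],0.1],
  ],
)

```text
time: 4.45
eef_pos: [0.5384, 0.1642, 0.1149]
tcp_rot: [0.727, 0.687, 0.003, 0.002]
contact_force: [0.3, 0.5, -0.2]
opening: 0.551
```

```bash
python3 -c "
from h import *
rel(.009,.118,.112,-3)
shots(3)
"
```

```text
t 4.45 pos [0.5384 0.1642 0.1149] stand -0.0036 0.1194 yaw_y -3.2 tilt z [ 0.007  0.002 -1.   ] open 0.55 F [ 0.3  0.5 -0.2]
shift [-0.0039  0.0121  0.003 ] turnz -0.003
```

View pics/side3.png

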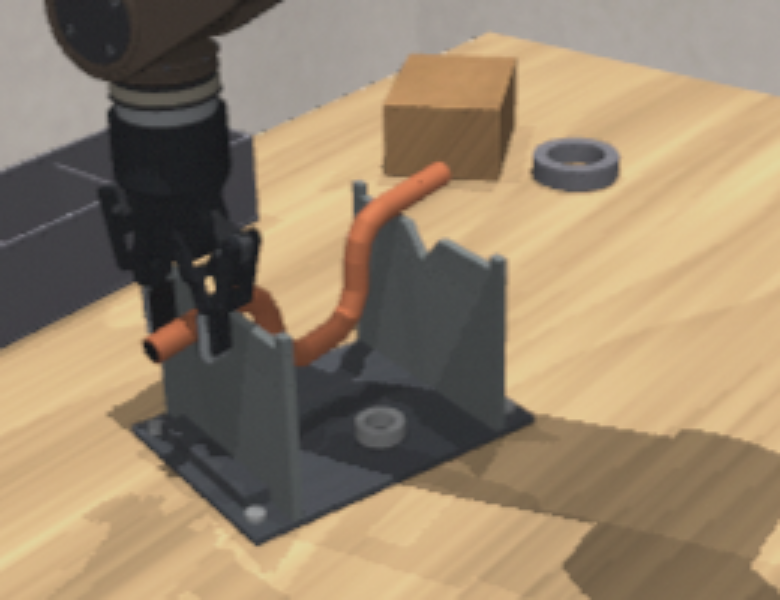

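View pics/wrist3.png

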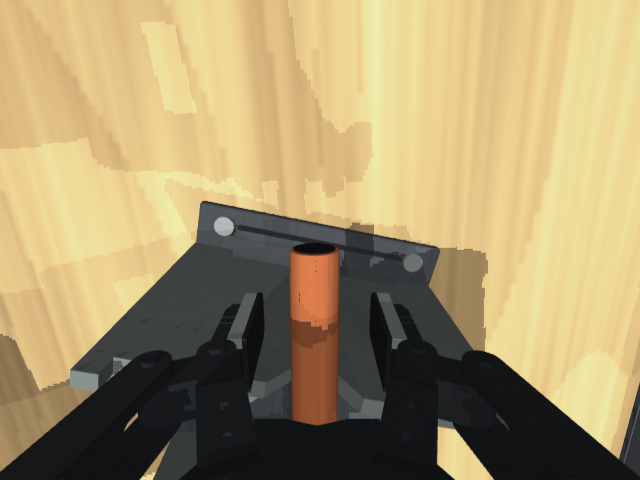

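End A has dropped into its notch; in the wrist view the tip is at (315,248) and centred in the jaws. Check its position.

```bash
python3 -c "
from h import *
c=wcam();print('tipA top',st(onz(c,315,248,.135)))
c=read_camera('top')
f=c['frame'][:,:,::-1];cv2.imwrite('pics/top3.png',cv2.resize(f[145:285,215:385],None,fx=4.5,fy=4.2,interpolation=cv2.INTER_CUBIC))
s=read_camera('side');print('side tipA',[st(onz(s,152/3+180,350/3+150,z)) for z in (.125,.13,.135)])
rel(-.004,.1185,.28,0)
"
```

```text
tipA top [-0.0116  0.1539  0.135 ]
side tipA [array([-0.0082,  0.1481,  0.125 ]), array([-0.0163,  0.1518,  0.13  ]), array([-0.0243,  0.1556,  0.135 ])]
t 4.7 pos [0.5377 0.1644 0.1147] stand -0.0043 0.1194 yaw_y -3.2 tilt z [ 0.007  0.002 -1.   ] open 0.55 F [ 0.1 -0.2  0.3]
shift [-0.0005  0.0012 -0.1653] turnz -0.056
```

View pics/top3.png

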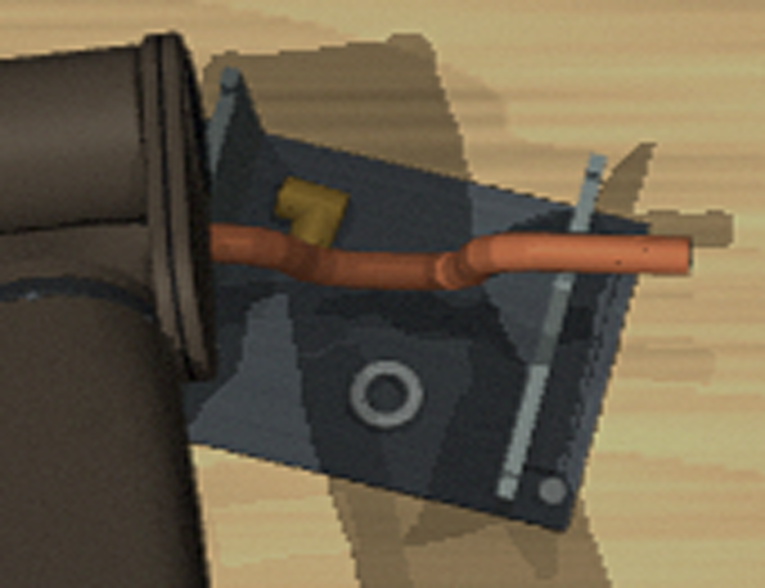

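End A is in place (tip at stand y≈0.15, so it is well centred lengthwise). Lift straight up and go to end B.

```bash
python3 -c "
from h import *
rel(.04,-.118,.26,-10)
c=read_camera('top');print('tipB',st(onz(c,690/4.5+215,255/4.2+145,.155)))"
```

```text
t 4.7 pos [0.5377 0.1644 0.1147] stand -0.0043 0.1194 yaw_y -3.2 tilt z [ 0.007  0.002 -1.   ] open 0.55 F [ 0.1 -0.2  0.3]
shift [-0.241  -0.0043 -0.1459] turnz 0.119
tipB [ 0.0501 -0.1443  0.155 ]
```

Call:
arm_command(
  steps=[
    [[0,0,0],[0,0,-0.06],0.1],
    [[0,0,0],[0,0,-0.12],0.1],
    [[0,0,0],[0,0,-0.146],0.1],
    [[0,0,0.12],[-0.06,-0.001,-0.146],0.1],
    [[0,0,0.12],[-0.12,-0.002,-0.146],0.1],
    [[0,0,0.12],[-0.18,-0.003,-0.146],0.1],
    [[0,0,0.12],[-0.241,-0.004,-0.146],0.1],
    [[0,0,0.12],[-0.241,-0.004,-0.146],0.1],
    [[0,0,0.12],[-0.241,-0.004,-0.146],0.1],
    [[0,0,0.12],[-0.241,-0.004,-0.146],0.1],
  ],
)

```text
time: 6.0
eef_pos: [0.5195, -0.075, 0.26]
tcp_rot: [0.766, 0.643, 0.003, 0.001]
contact_force: [0.8, -0.0, -0.8]
opening: 0.55
```

```bash
python3 -c "
from h import *
rel(.04,-.118,.125,-10)
shots(4)
"
```

```text
t 6.0 pos [ 0.5195 -0.075   0.26  ] stand 0.04 -0.1166 yaw_y -9.9 tilt z [ 0.006  0.003 -1.   ] open 0.55 F [ 0.8 -0.  -0.8]
shift [-0.0019 -0.001   0.135 ] turnz 0.001
```

View pics/side4.png

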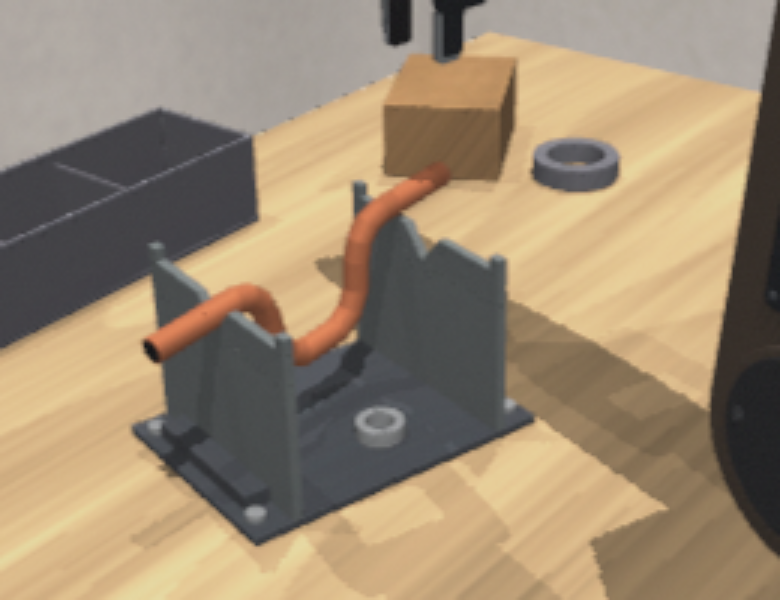

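View pics/wrist4.png

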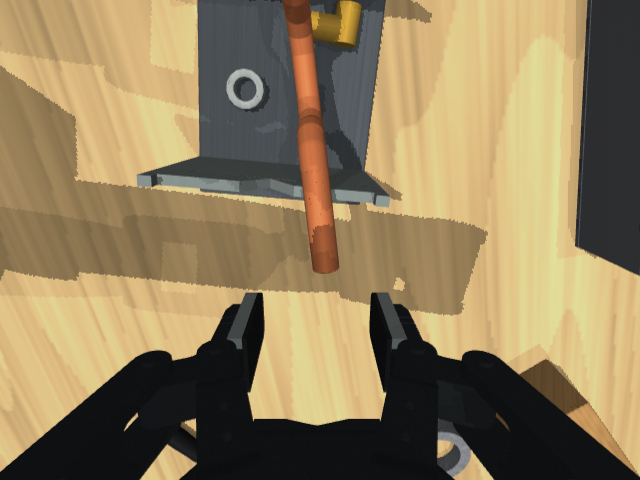

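```bash
python3 -c "
from h import *
c=wcam();print('tipB',st(onz(c,326,270,.155)),'sB',st(onz(c,146,180,.15)),st(onz(c,384,200,.15)), proj(c,np.r_[O+.04*ex-.118*ey,.155]))"
```

```text
tipB [ 0.0507 -0.1427  0.155 ] sB [-0.0822 -0.0872  0.15  ] [ 0.0874 -0.0868  0.15  ] [314.72669355 237.7746533 ]
```

Tip B is confirmed at stand (0.051, −0.143), so the pipe axis at the cage is about x=0.045. Descend around it.

Call:
arm_command(
  steps=[
    [[0,0,0],[-0.002,0.004,0.03],0.1],
    [[0,0,0],[-0.002,0.004,0.08],0.1],
    [[0,0,0],[-0.002,0.004,0.14],0.1],
    [[0,0,0],[-0.002,0.004,0.14],0.1],
    [[0,0,0],[-0.002,0.004,0.14],0.1],
  ],
)

```text
time: 6.78
eef_pos: [0.5255, -0.0774, 0.1222]
tcp_rot: [0.765, 0.644, 0.004, 0.002]
contact_force: [-0.4, -1.1, 0.6]
opening: 0.557
```

```bash
python3 -c "
from h import *
rel(-.006,-.118,.115,-10)
shots(5)
"
```

```text
t 6.78 pos [ 0.5255 -0.0774  0.1222] stand 0.0464 -0.1174 yaw_y -9.9 tilt z [ 0.009  0.001 -1.   ] open 0.56 F [-0.4 -1.1  0.6]
shift [ 0.004  -0.0523  0.0067] turnz 0.002
```

View pics/wrist5.png

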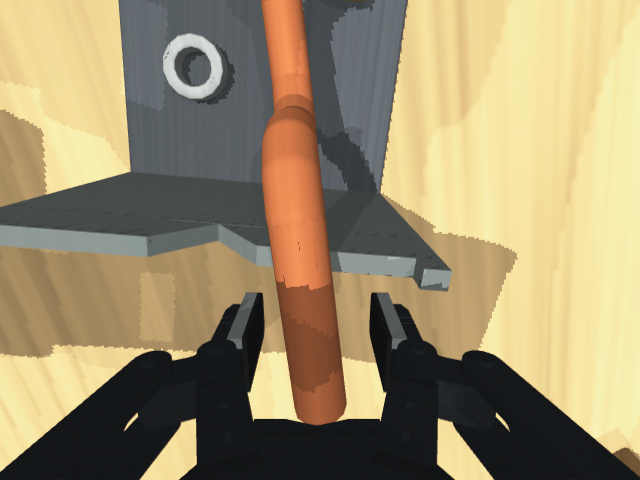

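View pics/side5.png

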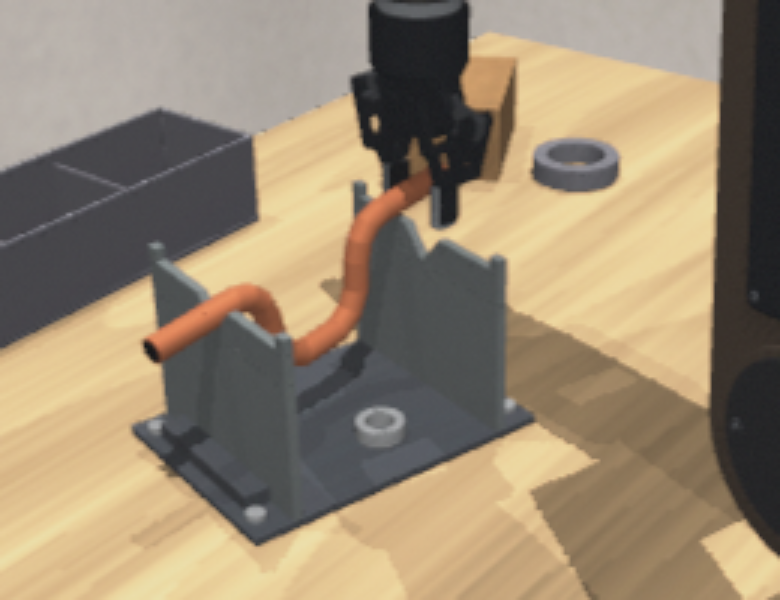

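Caged again. Push toward stand −x.

Call:
arm_command(
  steps=[
    [[0,0,0],[0.001,-0.006,0.008],0.1],
    [[0,0,0],[0.001,-0.012,0.008],0.1],
    [[0,0,0],[0.002,-0.018,0.008],0.1],
    [[0,0,0],[0.002,-0.023,0.008],0.1],
    [[0,0,0],[0.002,-0.028,0.008],0.1],
    [[0,0,0],[0.003,-0.033,0.008],0.1],
    [[0,0,0],[0.003,-0.038,0.008],0.1],
    [[0,0,0],[0.004,-0.042,0.008],0.1],
    [[0,0,0],[0.004,-0.045,0.008],0.1],
    [[0,0,0],[0.004,-0.045,0.008],0.1],
  ],
)

```text
time: 8.12
eef_pos: [0.4823, -0.066, 0.1148]
tcp_rot: [0.765, 0.643, 0.005, 0.003]
contact_force: [-1.0, 0.3, -0.5]
opening: 0.548
```

```bash
python3 -c "
from h import *
rel(-.006,-.118,.115,-15)
shots(6)
"
```

```text
t 8.12 pos [ 0.4823 -0.066   0.1148] stand 0.0018 -0.1175 yaw_y -9.9 tilt z [ 0.012  0.001 -1.   ] open 0.55 F [-1.   0.3 -0.5]
shift [ 0.0002 -0.0079 -0.0003] turnz 0.089
```

View pics/wrist6.png

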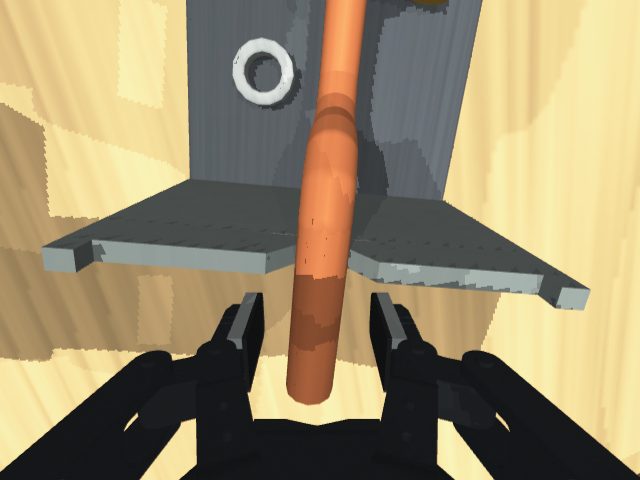

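View pics/side6.png

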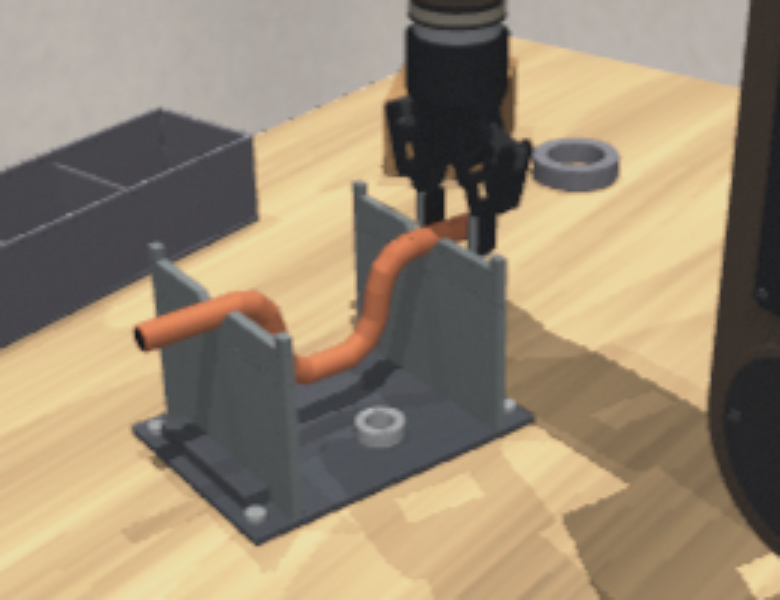

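End B has dropped into its notch, with clearance to both fingers. Lift straight up and back off so the result can be checked.

Call:
arm_command(
  steps=[
    [[0,0,0],[0,0,-0.03],0.1],
    [[0,0,0],[0,0,-0.08],0.1],
    [[0,0,0],[0,0,-0.14],0.1],
    [[0,0,0],[0,0,-0.18],0.1],
    [[0,0,0],[-0.06,0,-0.18],0.1],
    [[0,0,0],[-0.12,0,-0.18],0.1],
    [[0,0,0],[-0.18,0,-0.18],0.1],
    [[0,0,0],[-0.18,0,-0.18],0.1],
    [[0,0,0],[-0.18,0,-0.18],0.1],
  ],
)

```text
time: 9.35
eef_pos: [0.4496, -0.2434, 0.2943]
tcp_rot: [0.766, 0.643, 0.005, 0.003]
contact_force: [0.2, 0.3, 0.4]
opening: 0.552
```

```bash
python3 -c "
from h import *
rel(0,-.118,.115,-15)
c=read_camera('top');f=c['frame'][:,:,::-1];cv2.imwrite('pics/top7.png',cv2.resize(f[145:285,215:385],None,fx=4.5,fy=4.2,interpolation=cv2.INTER_CUBIC))
c=read_camera('side');f=c['frame'][:,:,::-1];cv2.imwrite('pics/side7.png',cv2.resize(f[195:335,215:365],None,fx=4,fy=4,interpolation=cv2.INTER_CUBIC))
for n,c,k in (('top',read_camera('top'),(215,145,4.5,4.2)),('side',c,(215,195,4,4))):
  for y in (.15,.09,-.09,-.15):
    p=proj(c,np.r_[O+y*ey,.132]);print(n,y,(p-[k[0],k[1]])*[k[2],k[3]])
"
```

```text
t 9.35 pos [ 0.4496 -0.2434  0.2943] stand 0.0161 -0.2974 yaw_y -9.9 tilt z [ 0.012  0.001 -1.   ] open 0.55 F [0.2 0.3 0.4]
shift [ 0.1795 -0.0023  0.1799] turnz 0.088
top 0.15 [ 64.88125116 214.33988736]
top 0.09 [185.73946282 243.19571789]
top -0.09 [550.15159572 330.20192629]
top -0.15 [672.23869103 359.35116228]
side 0.15 [ 50.00917866 269.38989581]
side 0.09 [153.67284759 233.69704405]
side -0.09 [430.08766394 138.52355498]
side -0.15 [512.25897405 110.2308231 ]
```

View pics/top7.png

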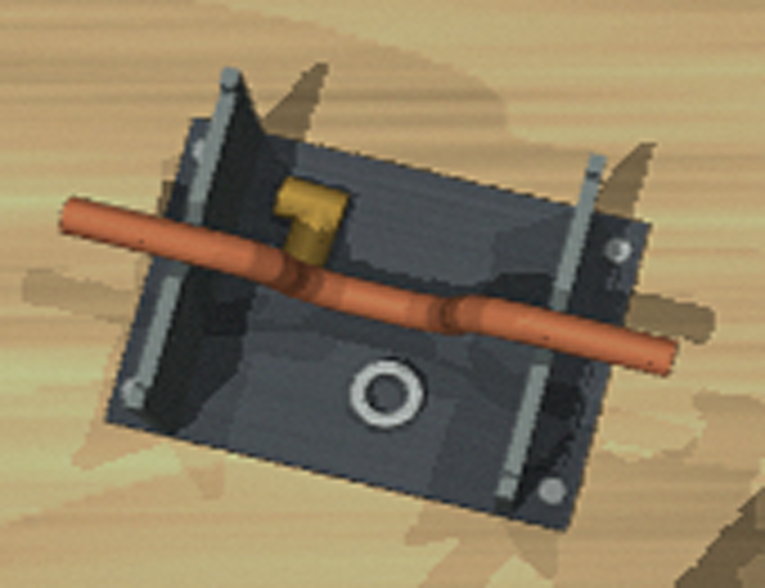

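View pics/side7.png

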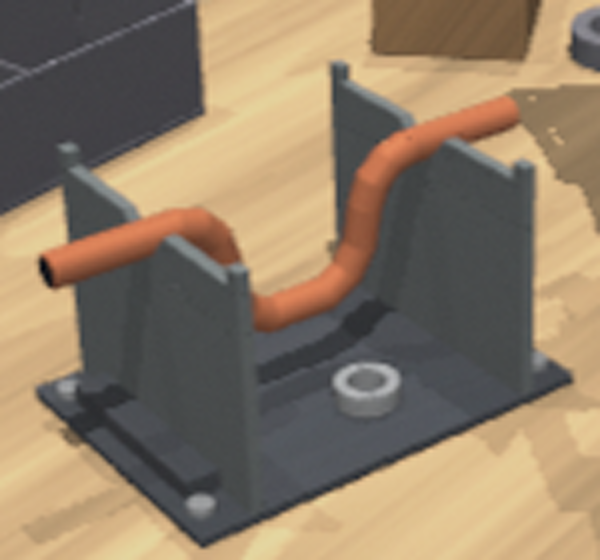

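Tip pixels match the seated prediction: top view (65,215) and (672,358), side view (50,268) and (513,110). Now check that the bend is plumb and that the scene is still.

```bash
python3 -c "
from h import *
for n,k in (('top',(215,145,4.5,4.2)),('side',(215,195,4,4))):
  c=read_camera(n)
  for t in (-20,0,20):
    a=np.radians(t);p=proj(c,np.r_[O+.076*np.sin(a)*ex,.132-.076*np.cos(a)]);print(n,t,((p-[k[0],k[1]])*[k[2],k[3]]).round())
a=cv2.imread('pics/top0.png');b=read_camera('top')['frame'][:,:,::-1].astype(int)
import time
d=read_camera('top')['frame'][:,:,::-1].astype(int);print('still diff',abs(b-d)[145:285,215:385].max())
cv2.imwrite('pics/top8.png',b)
"
```

```text
top -20 [360. 354.]
top 0 [374. 309.]
top 20 [386. 262.]
side -20 [330. 317.]
side 0 [304. 305.]
side 20 [277. 280.]
still diff 63[ WARN:0@6.434] global loadsave.cpp:1063 imwrite_ Unsupported depth image for selected encoder is fallbacked to CV_8U.
```

View pics/top8.png

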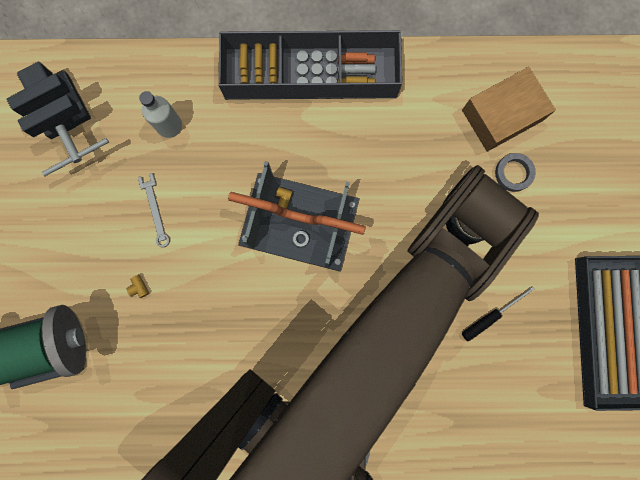

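The bend is nearly plumb: I read (374,300) against a prediction of (374,309), or about 4°. The frame difference of 63 needs explaining, since it could be a residual swing or image noise. I'll let some time pass and compare.

Call:
arm_command(
  steps=[
    [[0,0,0],[0,0,0],0.1],
    [[0,0,0],[0,0,0],0.1],
    [[0,0,0],[0,0,0],0.1],
    [[0,0,0],[0,0,0],0.1],
    [[0,0,0],[0,0,0],0.1],
    [[0,0,0],[0,0,0],0.1],
    [[0,0,0],[0,0,0],0.1],
    [[0,0,0],[0,0,0],0.1],
  ],
)

```text
time: 10.7
eef_pos: [0.4499, -0.2427, 0.2947]
tcp_rot: [0.765, 0.644, 0.005, 0.004]
contact_force: [-0.3, -0.4, -0.6]
opening: 0.552
```

```bash
python3 -c "
from h import *
F=[read_camera('side')['frame'].astype(float)[195:335,215:365] for i in range(12)]
F=np.array(F);m=F[:6].mean(0)-F[6:].mean(0)
print('noise std',(F[0]-F[1]).std(), 'max consec',abs(F[0]-F[1]).max(),'mean diff std',m.std(),abs(m).max())
a=F.mean(0)[:,:,::-1].astype(np.uint8);cv2.imwrite('pics/side9.png',cv2.resize(a,None,fx=4,fy=4,interpolation=cv2.INTER_CUBIC))
T=np.array([read_camera('top')['frame'].astype(float)[145:285,215:385] for i in range(4)])
b=T.mean(0)[:,:,::-1].astype(np.uint8);cv2.imwrite('pics/top9.png',cv2.resize(b,None,fx=4.5,fy=4.2,interpolation=cv2.INTER_CUBIC))
for o in (cv2.imread('pics/top8.png'),): print(abs(cv2.GaussianBlur(o[145:285,215:385],(3,3),0).astype(int)-cv2.GaussianBlur(b,(3,3),0)).max())
"
```

```text
noise std 0.9122404691030692 max consec 8.0 mean diff std 0.3739648725061443 5.0
18
```

View pics/side9.png

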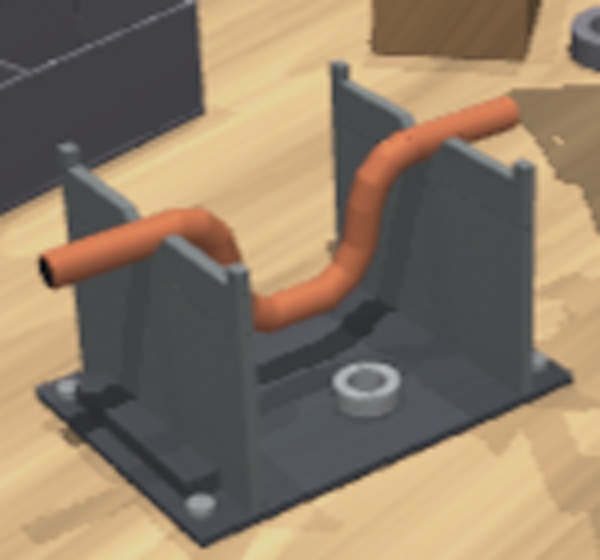

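View pics/top9.png

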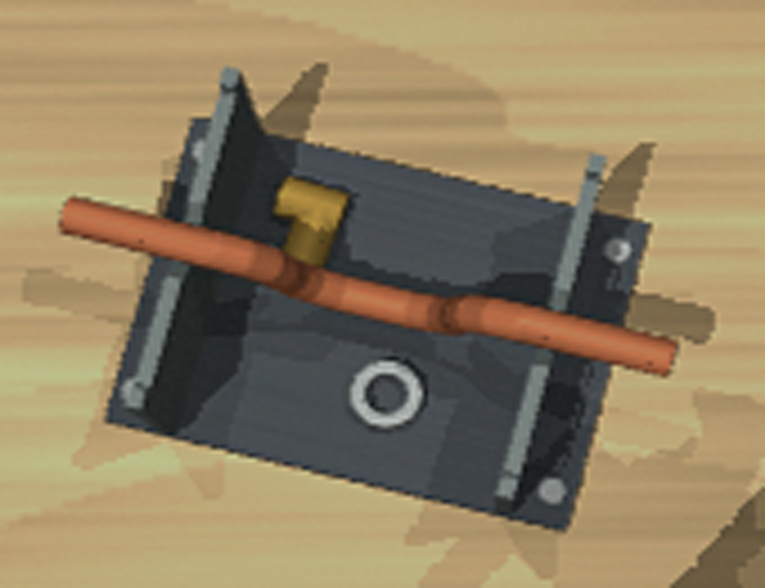

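The side frames are static to within noise. The bend sits at the predicted plumb position, (304,306) against (304,305), and the bystanders have not moved. Handing in.

```bash
python3 -c "
from plant import *
print(sign_off())"
```

```text
the job is handed in; nothing more can be done
None
```

The pipe is seated in both notches with the bend hanging down between the plates, and I handed the job in at about 11–12 s. I put the half-open jaws loosely around end A and pushed it into its notch. Then I did the same with end B, lifted straight up and backed off. The pipe was never lifted.

**Last checks:**
- **Ends:** both pipe tips match the seated position to within about 1 pixel, in the top and side views.
- **Bend:** the side view puts it plumb. The top view read about 4° off, which may be reading error and is well inside the 20° limit.
- **At rest:** one early comparison of two top-view frames differed by 63 grey levels. I did not trace the cause. Twelve later side frames, taken after about a second's wait, were static to within image noise.
- **Bystanders:** all six appear unmoved in the top view.
- **Robot:** it was clear of everything, about 0.29 m above the bench, and the force reading was about zero.

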